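# Lift the bottle carrier off the drawing and hold it level

## Task

One of the two bottle carriers has been put down on the drawing instead of on a mat. Take that carrier by its handle rail, lift it straight up without dragging it over the paper and hold it over the drawing, level and still, its underside about 10 cm above the table, for at least three seconds so that I can slide the sheet out, and finish while still holding it there. Keep every bottle standing in its place, and leave the other carrier on the rubber mat and everything else on the table where they are.

Things in the scene. Friction and masses are not known exactly. Their poses are not given: they have to be found in the camera images.
- drawing_mid (a point): Centre of the drawing: a white sheet of paper 210 mm (its x) by 297 mm (its y) lying flat on the felt (no measurable thickness); one carrier stands on it, within 20 mm of its centre.
- mat_mid (a point): Centre of the dark rubber mat, 200 mm (its x) by 270 mm (its y), flat on the felt (no measurable thickness); the other carrier stands on it, within 20 mm of its centre.
- carrier_1: Loose plywood bottle carrier (one of two alike): open box 124 mm (its x) by 186 mm (its y), walls 62 mm high, 2 rows of 3 places along y (centres x -28, +28; y -57, 0, +57 mm; floor 6 mm up). End boards at the y ends, 8 mm thick, rise to 205 mm and carry a handle rail. Origin: centre of its underside; z up. Empty 0.27 to 0.33 kg, balanced about its middle; loaded about 0.75 kg.
- rail_1 (a point): Middle of the handle rail of carrier_1: a straight flat-sided wooden bar 14 mm thick (carrier x), 24 mm high, running 170 mm along the carrier's y, its centre 188 mm above the carrier's underside. Axes as the carrier. The tallest bottle tops stand 114 mm above the underside, so there is free room under and beside the rail.
- tall_1a_mid (a point): Centre (half-way up) of a full tall bottle, 46 mm across, 108 mm high with its cap, 170 to 230 g, standing loose in one of the places of carrier_1.
- tall_1b_mid (a point): Centre (half-way up) of a full tall bottle, 46 mm across, 108 mm high with its cap, 170 to 230 g, standing loose in one of the places of carrier_1.
- vial_1a_mid (a point): Centre (half-way up) of a small empty vial, 32 mm across, 62 mm high with its cap, 25 g, standing loose in one of the places of carrier_1.
- vial_1b_mid (a point): Centre (half-way up) of a small empty vial, 32 mm across, 62 mm high with its cap, 25 g, standing loose in one of the places of carrier_1.
- carrier_2: Loose plywood bottle carrier (one of two alike): open box 124 mm (its x) by 186 mm (its y), walls 62 mm high, 2 rows of 3 places along y (centres x -28, +28; y -57, 0, +57 mm; floor 6 mm up). End boards at the y ends, 8 mm thick, rise to 205 mm and carry a handle rail. Origin: centre of its underside; z up. Empty 0.27 to 0.33 kg, balanced about its middle; loaded about 0.75 kg.
- rail_2 (a point): Middle of the handle rail of carrier_2: a straight flat-sided wooden bar 14 mm thick (carrier x), 24 mm high, running 170 mm along the carrier's y, its centre 188 mm above the carrier's underside. Axes as the carrier. The tallest bottle tops stand 114 mm above the underside, so there is free room under and beside the rail.
- tall_2a_mid (a point): Centre (half-way up) of a full tall bottle, 46 mm across, 108 mm high with its cap, 170 to 230 g, standing loose in one of the places of carrier_2.
- tall_2b_mid (a point): Centre (half-way up) of a full tall bottle, 46 mm across, 108 mm high with its cap, 170 to 230 g, standing loose in one of the places of carrier_2.
- vial_2a_mid (a point): Centre (half-way up) of a small empty vial, 32 mm across, 62 mm high with its cap, 25 g, standing loose in one of the places of carrier_2.
- vial_2b_mid (a point): Centre (half-way up) of a small empty vial, 32 mm across, 62 mm high with its cap, 25 g, standing loose in one of the places of carrier_2.
- swab_jar_mid (a point): Centre (half-way up) of a wide glass jar with a steel lid, 104 mm across, 100 mm high; bystander.
- brush_jar_mid (a point): Centre (half-way up) of a glass jar, 58 mm across, 78 mm high, with brushes sticking up to about 170 mm; bystander.
- spare_bottle_mid (a point): Centre (half-way up) of a capped bottle, 44 mm across, 85 mm high, standing on the felt outside the carriers; bystander.
- scalpel: Flat steel scalpel 155 mm long, 4 mm thick, lying on the felt along its x, origin at the middle of its handle (blade to +x); bystander.
Mind the look-alikes: they are no part of the job. Leave any blue look-alike of the part that bears tall_1b_mid alone.

How it is judged:
On the way:
1. the carrier that stood on the drawing, gripped by its rail, is held level and still over the drawing, about 10 cm above the table, for 2.5 s (((height (world z) of carrier_1 between 0.07 and 0.15 m and horizontal distance between carrier_1 and drawing_mid below 0.08 m and angle between carrier_1's own z axis and vertical below 0.06 rad and linear speed of carrier_1 below 0.03 m/s and angular speed of carrier_1 below 0.15 rad/s and contact force between the fingers and carrier_1 above 2 N and z of the grasp point in the frame of rail_1 between -0.03 and 0.03 m and x of the grasp point in the frame of rail_1 between -0.02 and 0.02 m and contact force between carrier_1 and swab_jar below 0.3 N and contact force between carrier_1 and brush_jar below 0.3 N and contact force between carrier_1 and spare_bottle below 0.3 N and contact force between carrier_1 and scalpel below 0.3 N and contact force between carrier_1 and carrier_2 below 0.3 N and distance of carrier_2 from where it was at the start of the episode below 0.02 m and (angle between each of tall_1a_mid, tall_1b_mid, vial_1a_mid, vial_1b_mid's own z axis and vertical below 0.2 rad and z of tall_1a_mid in the frame of carrier_1 between 0.045 and 0.075 m and z of tall_1b_mid in the frame of carrier_1 between 0.045 and 0.075 m and z of vial_1a_mid in the frame of carrier_1 between 0.022 and 0.052 m and z of vial_1b_mid in the frame of carrier_1 between 0.022 and 0.052 m) and (angle between each of tall_2a_mid, tall_2b_mid, vial_2a_mid, vial_2b_mid's own z axis and vertical below 0.2 rad and z of tall_2a_mid in the frame of carrier_2 between 0.045 and 0.075 m and z of tall_2b_mid in the frame of carrier_2 between 0.045 and 0.075 m and z of vial_2a_mid in the frame of carrier_2 between 0.022 and 0.052 m and z of vial_2b_mid in the frame of carrier_2 between 0.022 and 0.052 m)) or (height (world z) of carrier_2 between 0.07 and 0.15 m and horizontal distance between carrier_2 and drawing_mid below 0.08 m and angle between carrier_2's own z axis and vertical below 0.06 rad and linear speed of carrier_2 below 0.03 m/s and angular speed of carrier_2 below 0.15 rad/s and contact force between the fingers and carrier_2 above 2 N and z of the grasp point in the frame of rail_2 between -0.03 and 0.03 m and x of the grasp point in the frame of rail_2 between -0.02 and 0.02 m and contact force between carrier_2 and swab_jar below 0.3 N and contact force between carrier_2 and brush_jar below 0.3 N and contact force between carrier_2 and spare_bottle below 0.3 N and contact force between carrier_2 and scalpel below 0.3 N and contact force between carrier_2 and carrier_1 below 0.3 N and distance of carrier_1 from where it was at the start of the episode below 0.02 m and (angle between each of tall_1a_mid, tall_1b_mid, vial_1a_mid, vial_1b_mid's own z axis and vertical below 0.2 rad and z of tall_1a_mid in the frame of carrier_1 between 0.045 and 0.075 m and z of tall_1b_mid in the frame of carrier_1 between 0.045 and 0.075 m and z of vial_1a_mid in the frame of carrier_1 between 0.022 and 0.052 m and z of vial_1b_mid in the frame of carrier_1 between 0.022 and 0.052 m) and (angle between each of tall_2a_mid, tall_2b_mid, vial_2a_mid, vial_2b_mid's own z axis and vertical below 0.2 rad and z of tall_2a_mid in the frame of carrier_2 between 0.045 and 0.075 m and z of tall_2b_mid in the frame of carrier_2 between 0.045 and 0.075 m and z of vial_2a_mid in the frame of carrier_2 between 0.022 and 0.052 m and z of vial_2b_mid in the frame of carrier_2 between 0.022 and 0.052 m)))), for 2.5 s.
At the end, for the whole second after the job is handed in: Held by its rail over the drawing (within 80 mm sideways): underside 70 to 150 mm up, level within 0.06 rad, still (30 mm/s, 0.15 rad/s), touching nothing else; every bottle upright (11 degrees) on the floor of its place; the other carrier moved under 20 mm (((height (world z) of carrier_1 between 0.07 and 0.15 m and horizontal distance between carrier_1 and drawing_mid below 0.08 m and angle between carrier_1's own z axis and vertical below 0.06 rad and linear speed of carrier_1 below 0.03 m/s and angular speed of carrier_1 below 0.15 rad/s and contact force between the fingers and carrier_1 above 2 N and z of the grasp point in the frame of rail_1 between -0.03 and 0.03 m and x of the grasp point in the frame of rail_1 between -0.02 and 0.02 m and contact force between carrier_1 and swab_jar below 0.3 N and contact force between carrier_1 and brush_jar below 0.3 N and contact force between carrier_1 and spare_bottle below 0.3 N and contact force between carrier_1 and scalpel below 0.3 N and contact force between carrier_1 and carrier_2 below 0.3 N and distance of carrier_2 from where it was at the start of the episode below 0.02 m and (angle between each of tall_1a_mid, tall_1b_mid, vial_1a_mid, vial_1b_mid's own z axis and vertical below 0.2 rad and z of tall_1a_mid in the frame of carrier_1 between 0.045 and 0.075 m and z of tall_1b_mid in the frame of carrier_1 between 0.045 and 0.075 m and z of vial_1a_mid in the frame of carrier_1 between 0.022 and 0.052 m and z of vial_1b_mid in the frame of carrier_1 between 0.022 and 0.052 m) and (angle between each of tall_2a_mid, tall_2b_mid, vial_2a_mid, vial_2b_mid's own z axis and vertical below 0.2 rad and z of tall_2a_mid in the frame of carrier_2 between 0.045 and 0.075 m and z of tall_2b_mid in the frame of carrier_2 between 0.045 and 0.075 m and z of vial_2a_mid in the frame of carrier_2 between 0.022 and 0.052 m and z of vial_2b_mid in the frame of carrier_2 between 0.022 and 0.052 m)) or (height (world z) of carrier_2 between 0.07 and 0.15 m and horizontal distance between carrier_2 and drawing_mid below 0.08 m and angle between carrier_2's own z axis and vertical below 0.06 rad and linear speed of carrier_2 below 0.03 m/s and angular speed of carrier_2 below 0.15 rad/s and contact force between the fingers and carrier_2 above 2 N and z of the grasp point in the frame of rail_2 between -0.03 and 0.03 m and x of the grasp point in the frame of rail_2 between -0.02 and 0.02 m and contact force between carrier_2 and swab_jar below 0.3 N and contact force between carrier_2 and brush_jar below 0.3 N and contact force between carrier_2 and spare_bottle below 0.3 N and contact force between carrier_2 and scalpel below 0.3 N and contact force between carrier_2 and carrier_1 below 0.3 N and distance of carrier_1 from where it was at the start of the episode below 0.02 m and (angle between each of tall_1a_mid, tall_1b_mid, vial_1a_mid, vial_1b_mid's own z axis and vertical below 0.2 rad and z of tall_1a_mid in the frame of carrier_1 between 0.045 and 0.075 m and z of tall_1b_mid in the frame of carrier_1 between 0.045 and 0.075 m and z of vial_1a_mid in the frame of carrier_1 between 0.022 and 0.052 m and z of vial_1b_mid in the frame of carrier_1 between 0.022 and 0.052 m) and (angle between each of tall_2a_mid, tall_2b_mid, vial_2a_mid, vial_2b_mid's own z axis and vertical below 0.2 rad and z of tall_2a_mid in the frame of carrier_2 between 0.045 and 0.075 m and z of tall_2b_mid in the frame of carrier_2 between 0.045 and 0.075 m and z of vial_2a_mid in the frame of carrier_2 between 0.022 and 0.052 m and z of vial_2b_mid in the frame of carrier_2 between 0.022 and 0.052 m)))); the arm keeps its last pose, push and grip.
It fails at once if a carrier is tipped by more than about 11 degrees (angle between any of carrier_1, carrier_2's own z axis and vertical above 0.2 rad).
It fails at once if a carrier is dragged along its support (it stands more than 15 mm from where it stood) ((height (world z) of carrier_1 below 0.004 m and distance of carrier_1 from where it was at the start of the episode above 0.015 m) or (height (world z) of carrier_2 below 0.004 m and distance of carrier_2 from where it was at the start of the episode above 0.015 m)).
It fails at once if the carrier on the rubber mat is moved more than 20 mm ((horizontal distance between carrier_1 and mat_mid below 0.15 m and distance of carrier_1 from where it was at the start of the episode above 0.02 m) or (horizontal distance between carrier_2 and mat_mid below 0.15 m and distance of carrier_2 from where it was at the start of the episode above 0.02 m)).
It fails at once if a bystander (swab jar, brush jar, spare bottle, scalpel) is moved more than 20 mm (distance of any of swab_jar_mid, brush_jar_mid, spare_bottle_mid, scalpel from where it was at the start of the episode above 0.02 m).
It also fails if it takes over 38 s, if anything falls off the work surface, if the arm or the gripper's body presses on something with over 40 N, if the wrist force passes 120 N, or if a joint passes its speed limit or range.

## Robot

A 6-joint arm with a two-finger parallel gripper is mounted at the origin on the work surface. World frame = base frame: x ahead of the robot, y to its left, z up, the work surface at z = 0. Lengths are in m, angles in rad, forces in N, time in s.
With the tool pointing down it reaches from about 0.35 to 0.975 m from the base axis. Payload 4.9 kg.
Tool frame: the origin (TCP) lies at the very end of the fingers, on their centre line; the grasp point (between the pads) lies 19 mm behind it; z points along the fingers, y is the line along which they close (so a half turn about z gives the same grasp; the last joint's range is limited). The gripper opens to 85 mm and grips with 20 to 120 N. Pads are 22 mm wide; open, the fingers measure 114 mm over their backs; the gripper's body (76 mm by 85 mm) begins 54 mm behind the grasp point. The pads swing forward as they close: fully open they stand 13 mm farther back than shut.
Start: joints at [1.226, 0.053, 1.613, -0, 1.476, -0.119], TCP at [0.14, 0.609, 0.231] pointing down, gripper open.
Joint ranges: [-3.01, 3.01], [-1.01, 2.22], [0.06, 2.58], [-1.02, 4.17], [0.09, 2.62], [-3.14, 3.14]. Speed limits (rad/s): [2.57, 2.57, 3.14, 3.14, 3.14, 3.14].

## Interface

Orientations are given as a rotation vector (axis times angle).
In Python, from station import ctrl, imaging gives the robot as it stands.
- The arm moves only by the tool play_rows, never from a script. Its argument "series" is a list of rows, each a list of 3 entries, a list of its own where there are three numbers: the opening, from 0 (shut) to 1 (fully open), then the shift along the tool's x, y, z each as a share of 0.05 m, from -1 to 1, then the turn, a rotation vector about the tool's x, y, z each as a share of 8 degrees, from -1 to 1. In form: [[grip, [dx, dy, dz], [ax, ay, az]], ...]. A call has 1 to 8 rows; each row shifts and turns the commanded pose from where the row before left it, along the tool's axes as they then stand; what a row does not reach is not made up. A row lasts 1/8 s, in which the tool goes at most 62.5 mm and 10.7 degrees, less where a joint would pass 70% of its speed; a pose out of reach is approached as far as the arm can. A call with a number of a shift or a turn outside -1 to 1 is refused whole. A call with a gripper value outside its range is refused whole. The fingers move at their own pace and stop on an object; "force" is the grip in N (left out, the last holds). Time passes only in rows, so rows that do not move let the fingers close. It gives the time, the measured TCP pose, the force, the opening and the grip force at its end, in the units of the state.
- ctrl.get_obs(): the state, without advancing time (a new reading comes with each control period).
- imaging.get_image(name): name is "scene" or "top"; returns a dict with "color" (384x512x3 uint8, blue, green, red), "fx", "fy", "cx", "cy" (pixels), "extrinsics" (4x4, takes a point from world to camera coordinates). Camera axes: x right, y down, z forward; pixel columns grow to the right and rows downward; lengths in m; the calibration is good to about 2 mm. A picture is of the moment at which its call begins. There is no depth.
- ctrl.finish_job(): hands the job in; it is judged then, once.
The state is a dict: "t": time; "q": joint angles; "dq": joint speeds; "effort": joint torques, N m; "tool_pos": TCP position; "tool_rot": TCP orientation; "contact_force": force on the tool from outside, world axes, zero at the start; "wrist_torque": the same for the moment, N m; "opening": finger opening in m; "grip_force": force on a finger pad.
Only numpy, scipy, OpenCV 4.12 (cv2) and the standard library are available. Lean on these libraries where they do the work, as an engineer would, in place of code of your own. Each camera call takes 0.05 s, during which the arm holds its last target. There are 200 camera calls.

## Working session

There is one attempt and no reset: what is moved stays moved. The work goes in short steps, Python scripts to look and compute and a tool call to move; the robot and the scene stay as the last step left them, time stands still between calls to the robot, and variables do not carry over. Pictures are saved under pics/ and viewed, at most 10 in all, crops included, and the job is handed in when it is done.

Besides the shell and the picture viewer there is one more tool, called as name([rows], argument=value, ...), one row to a line, values as JSON. play_rows: Moves the arm, as the interface text tells. Shift numbers are shares of 0.05 m and turn numbers shares of 8 degrees, none past 1 either way. Its arguments: {"type":"object","properties":{"series":{"type":"array"},"force":{"type":"number"}},"required":["series"]}

```bash
mkdir -p pics
cat > h.py <<'E'
from station import ctrl, imaging
import numpy as np, cv2
def snap(n,f):
    d=imaging.get_image(n); cv2.imwrite(f,d["color"]); 
    np.savez(f.replace('.png','.npz'),K=[d["fx"],d["fy"],d["cx"],d["cy"]],E=d["extrinsics"]); return d
def ray(f,u,v,z):
    c=np.load(f); fx,fy,cx,cy=c['K']; E=c['E']; R=E[:3,:3]; o=-R.T@E[:3,3]
    d=R.T@np.array([(u-cx)/fx,(v-cy)/fy,1]); return o+d*(z-o[2])/d[2]
def proj(f,p):
    c=np.load(f); fx,fy,cx,cy=c['K']; E=c['E']; q=E[:3,:3]@np.array(p)+E[:3,3]
    return np.array([fx*q[0]/q[2]+cx, fy*q[1]/q[2]+cy])
E
python3 - <<'E'
from h import *
for n in("top","scene"):
    d=snap(n,f"pics/{n}0.png"); c=np.load(f"pics/{n}0.npz"); print(n,c['K'],(-c['E'][:3,:3].T@c['E'][:3,3]).round(3))
    cv2.imwrite(f"pics/{n}0b.png",cv2.resize(d["color"],(800,600),interpolation=cv2.INTER_CUBIC))
print(ctrl.get_obs())
E
```

```text
top [458.65153618 458.65153618 254.43821818 186.36020945] [ 0.445 -0.024  1.378]
scene [346.90083894 346.90083894 255.46201015 193.37196886] [1.449 0.26  0.773]
{'t': 0.1, 'q': array([ 1.22596381e+00,  5.33309074e-02,  1.61416598e+00,  7.70535848e-06,
        1.47601656e+00, -1.19019755e-01]), 'dq': array([-0.00034305, -0.0018264 , -0.00371771, -0.0020862 ,  0.00033703,
       -0.0010533 ]), 'effort': array([ 5.32454635e-05, -3.94903886e+01, -3.71364176e+01, -1.24622406e-04,
        3.95283263e-03, -5.74138539e-06]), 'tool_pos': array([0.13975137, 0.60858837, 0.23015558]), 'tool_rot': array([-3.53903121e-01, -3.12114204e+00,  2.93321063e-03]), 'contact_force': array([ 0.12903675, -0.13593372, -0.04102773]), 'wrist_torque': array([-0.06996098,  0.00037233, -0.02389068]), 'grip_force': 0.0, 'opening': 0.08575120377662285}
```

View pics/top0b.png

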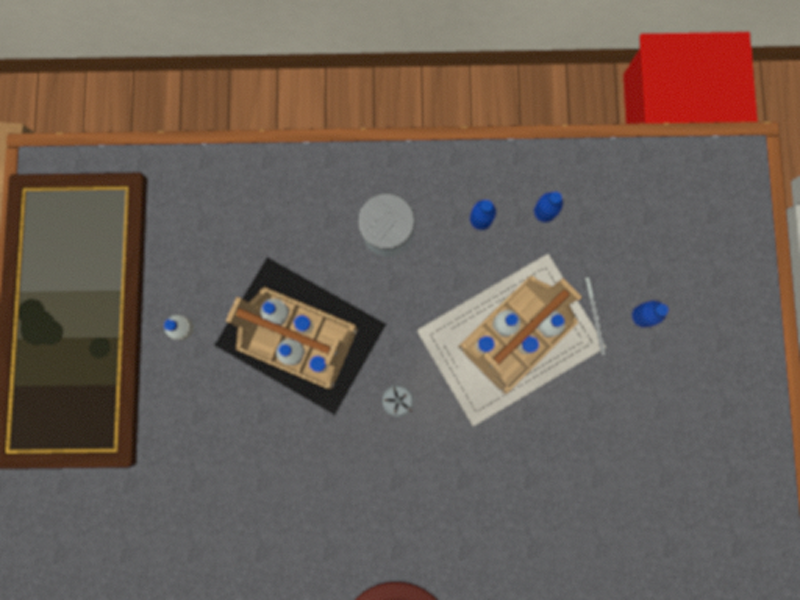

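View pics/scene0b.png

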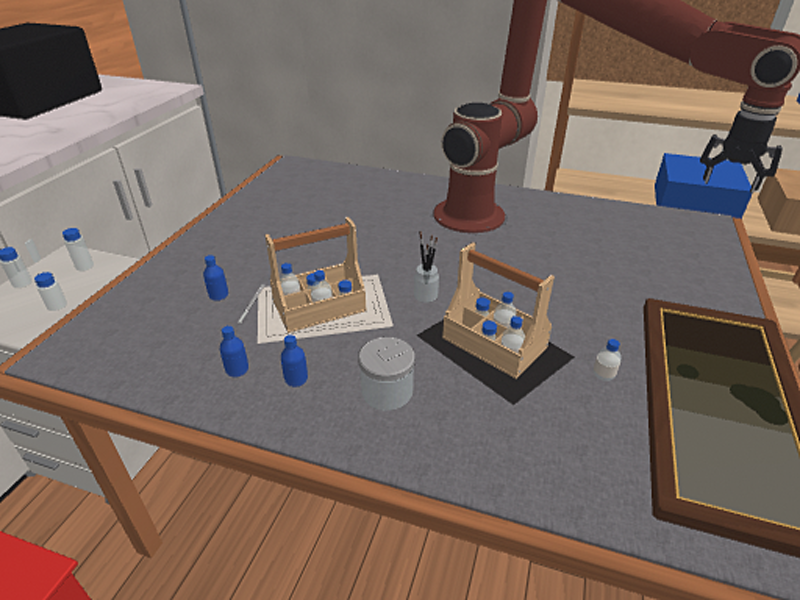

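Top view: carrier on the white sheet around (520,335) of 800x600, rail from about (497,358) to (578,293); the scalpel is close at (595,315). The other carrier is on the black mat at (295,335), and the arm is out of the way. Next, enlarged crops.

Run:
```python
import cv2
a=cv2.imread('pics/top0.png')[158:276,260:396]; cv2.imwrite('pics/c1.png',cv2.resize(a,None,fx=5,fy=5,interpolation=cv2.INTER_CUBIC))
a=cv2.imread('pics/scene0.png')[130:225,145:255]; cv2.imwrite('pics/c2.png',cv2.resize(a,None,fx=6,fy=6,interpolation=cv2.INTER_CUBIC))
```

```text
(no output)
```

View pics/c1.png

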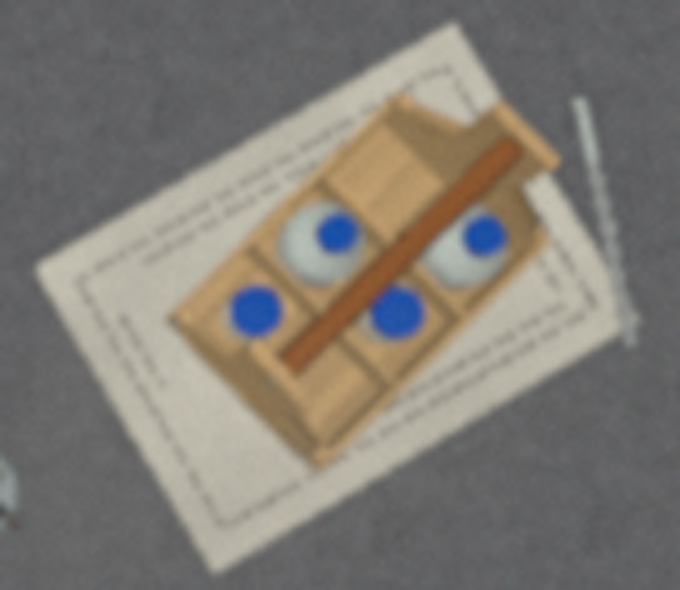

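View pics/c2.png

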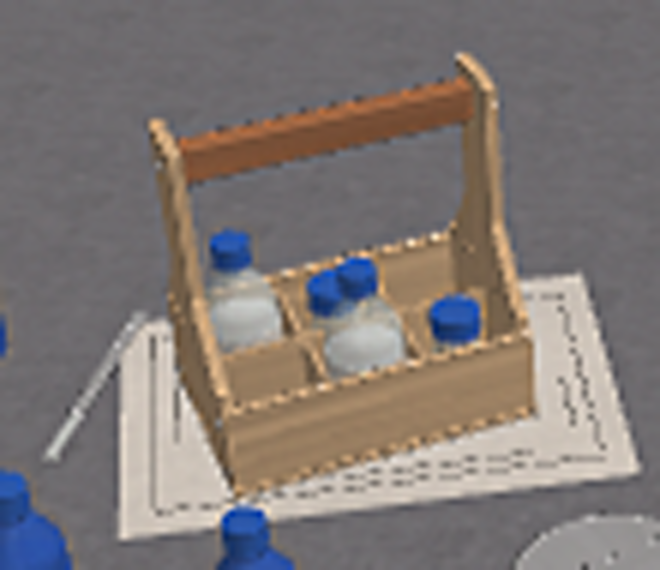

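The crops show rail end centres at about (288,366) and (514,147) in c1. The tall bottles stand in the middle and upper-right places, so the load's centre is about 13 mm off toward the upper-right end.

```bash
cat >> h.py <<'E'
from scipy.spatial.transform import Rotation as Rn
def todo(p,yawdir):
    o=ctrl.get_obs(); R=Rn.from_rotvec(o['tool_rot']).as_matrix()
    # target: z down, y along closing dir (nearest half turn)
    y=np.array([yawdir[0],yawdir[1],0]); y/=np.linalg.norm(y)
    if y@R[:,1]<0:y=-y
    z=np.array([0,0,-1.]); T=np.c_[np.cross(y,z),y,z]
    rv=Rn.from_matrix(R.T@T).as_rotvec()
    print('pos',o['tool_pos'].round(4),'shift units',(R.T@(np.array(p)-o['tool_pos'])/.05).round(3),'turn units',(np.degrees(rv)/8).round(3),'shift in target frame',(T.T@(np.array(p)-o['tool_pos'])/.05).round(3))
E
python3 - <<'E'
from h import *
f='pics/top0.npz'
P=lambda u,v,z:ray(f,260-.4+u/5,158-.4+v/5,z)
A=P(288,366,.2);B=P(514,147,.2);print(A,B,np.linalg.norm(A-B))
m=(A+B)/2; d=(B-A)/np.linalg.norm(B-A); print('mid',m,'d',d)
C=[P(*c,0) for c in((38,268),(455,25),(632,325),(214,572))]; print('sheet',np.mean(C,0),np.linalg.norm(C[0]-C[1]),np.linalg.norm(C[1]-C[2]))
g=m+.013*d; print('grip',g)
print('scene proj in c2:',[((proj('pics/scene0.npz',q)-[145,130]+.4)*6).round(0) for q in(A,B)])
R=Rn.from_rotvec(ctrl.get_obs()['tool_rot']).as_matrix(); print(R.round(3))
todo([g[0],g[1],.169],[-d[1],d[0]])
E
```

```text
[ 0.49781386 -0.17325248  0.2       ] [ 0.60927807 -0.2935346   0.2       ] 0.1639879859646607
mid [ 0.55354597 -0.23339354  0.2       ] d [ 0.67970961 -0.73348132  0.        ]
sheet [ 0.54869134 -0.22824461  0.        ] 0.2949942649196094 0.20857875296283826
grip [ 0.56238219 -0.2429288   0.2       ]
scene proj in c2: [array([466.,  82.]), array([179., 144.])]
[[-0.975  0.224 -0.001]
 [ 0.224  0.975 -0.002]
 [ 0.    -0.002 -1.   ]]
pos [0.1398 0.6086 0.2302] shift units [-12.051 -14.703   1.248] turn units [-1.40e-02  2.00e-03  4.28e+00] shift in target frame [-18.237  -5.376   1.223]
```

play_rows([
  [1, [0, 0, -0.4], [0, 0, 0.8]],
  [1, [0, 0, -0.5], [0, 0, 0.9]],
  [1, [0, 0, -0.5], [0, 0, 0.9]],
  [1, [0, 0, -0.5], [0, 0, 0.9]],
  [1, [0, 0, 0], [0, 0, 0.78]],
  [1, [-0.4, -0.1, 0], [0, 0, 0]],
  [1, [-0.7, -0.2, 0], [0, 0, 0]],
  [1, [-0.7, -0.2, 0], [0, 0, 0]],
], force=80)

```text
t: 1.1
tool_pos: [0.1833, 0.524, 0.3251]
tool_rot: [1.254, 2.88, -0.003]
contact_force: [-0.0, -0.2, 0.4]
opening: 0.0854
grip_force: 0.0
```

play_rows([
  [1, [-0.7, -0.2, 0], [0, 0, 0]],
  [1, [-0.7, -0.2, 0], [0, 0, 0]],
  [1, [-0.7, -0.2, 0], [0, 0, 0]],
  [1, [-0.7, -0.2, 0], [0, 0, 0]],
  [1, [-0.7, -0.2, 0], [0, 0, 0]],
  [1, [-0.7, -0.2, 0], [0, 0, 0]],
  [1, [-0.7, -0.2, 0], [0, 0, 0]],
  [1, [-0.7, -0.2, 0], [0, 0, 0]],
])

```text
t: 2.1
tool_pos: [0.3143, 0.2643, 0.3252]
tool_rot: [-1.255, -2.88, 0.002]
contact_force: [-0.1, 0.8, -0.1]
opening: 0.0851
grip_force: 0.0
```

Run:
```python
from h import *
todo([.5624,-.2429,.169],[.7335,.6797])
```

```text
pos [0.3143 0.2643 0.3252] shift units [-10.808  -3.266   3.129] turn units [-0.009  0.001  0.01 ] shift in target frame [-10.813  -3.255   3.124]
```

play_rows([
  [1, [-0.8, -0.24, 0], [0, 0, 0]],
  [1, [-0.8, -0.24, 0], [0, 0, 0]],
  [1, [-0.8, -0.24, 0], [0, 0, 0]],
  [1, [-0.8, -0.24, 0], [0, 0, 0]],
  [1, [-0.8, -0.24, 0], [0, 0, 0]],
  [1, [-0.8, -0.24, 0], [0, 0, 0]],
  [1, [-0.8, -0.24, 0], [0, 0, 0]],
  [1, [-0.8, -0.24, 0], [0, 0, 0]],
])

```text
t: 3.1
tool_pos: [0.4608, -0.0354, 0.3253]
tool_rot: [-1.255, -2.878, 0.001]
contact_force: [-0.2, 0.5, 0.5]
opening: 0.0852
grip_force: 0.0
```

play_rows([
  [1, [-0.8, -0.24, 0], [0, 0, 0]],
  [1, [-0.8, -0.24, 0], [0, 0, 0]],
  [1, [-0.8, -0.24, 0], [0, 0, 0]],
  [1, [-0.8, -0.24, 0], [0, 0, 0]],
  [1, [-0.8, -0.24, 0], [0, 0, 0]],
  [1, [-0.4, -0.12, 0], [0, 0, 0]],
  [1, [0, 0, 0.4], [0, 0, 0]],
  [1, [0, 0, 0], [0, 0, 0]],
])

```text
t: 4.1
tool_pos: [0.561, -0.2383, 0.3028]
tool_rot: [-1.253, -2.874, -0.001]
contact_force: [-0.3, 0.7, -0.3]
opening: 0.0856
grip_force: 0.0
```

Run:
```python
from h import *
todo([.5624,-.2429,.169],[.7335,.6797])
d=snap('top','pics/top1.png'); s=snap('scene','pics/scene1.png')
a=d['color'][118:268,260:460]; cv2.imwrite('pics/c3.png',cv2.resize(a,None,fx=4,fy=4,interpolation=cv2.INTER_CUBIC))
a=s['color'][60:210,125:325]; cv2.imwrite('pics/c4.png',cv2.resize(a,None,fx=4,fy=4,interpolation=cv2.INTER_CUBIC))
```

```text
pos [ 0.561  -0.2383  0.3028] shift units [-0.101 -0.039  2.676] turn units [-0.011 -0.041  0.007] shift in target frame [-0.086 -0.042  2.676]
```

View pics/c4.png

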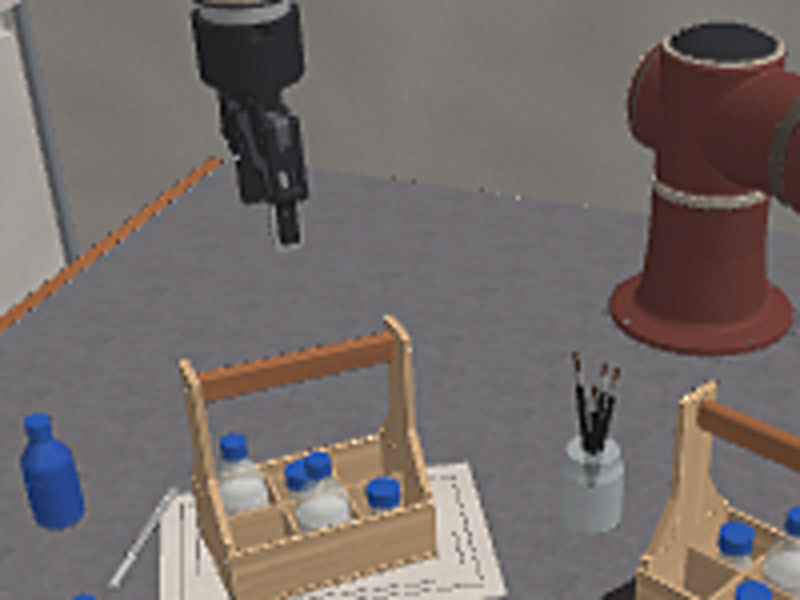

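The gripper hangs above the rail, and nothing has moved. Descending.

play_rows([
  [1, [-0.04, -0.02, 0.4], [0, 0, 0]],
  [1, [-0.05, -0.02, 0.4], [0, 0, 0]],
  [1, [0, 0, 0.4], [0, 0, 0]],
  [1, [0, 0, 0.4], [0, 0, 0]],
  [1, [0, 0, 0.4], [0, 0, 0]],
  [1, [0, 0, 0.4], [0, 0, 0]],
  [1, [0, 0, 0.27], [0, 0, 0]],
  [1, [0, 0, 0], [0, 0, 0]],
])

```text
t: 5.2
tool_pos: [0.5636, -0.2441, 0.1711]
tool_rot: [-1.256, -2.877, -0.001]
contact_force: [-0.8, 0.2, 0.0]
opening: 0.0851
grip_force: 0.0
```

play_rows([
  [0.4, [0, 0, 0], [0, 0, 0]],
  [0.4, [0, 0, 0], [0, 0, 0]],
  [0.3, [0, 0, 0], [0, 0, 0]],
  [0.3, [0, 0, 0], [0, 0, 0]],
])

```text
t: 5.7
tool_pos: [0.5644, -0.2446, 0.1732]
tool_rot: [1.257, 2.879, -0.0]
contact_force: [0.1, 0.3, -0.3]
opening: 0.0255
grip_force: 0.0
```

Run:
```python
from h import *
todo([.5624,-.2429,.169],[.7335,.6797])
d=snap('top','pics/top2.png'); s=snap('scene','pics/scene2.png')
a=cv2.resize(d['color'][150:270,280:400],None,fx=4.5,fy=4.5,interpolation=cv2.INTER_CUBIC)[:540,:400]
b=cv2.resize(s['color'][95:230,150:250],(400,540),interpolation=cv2.INTER_CUBIC); cv2.imwrite('pics/c5.png',np.hstack([a,b]))
```

```text
pos [ 0.5644 -0.2446  0.1732] shift units [ 0.052 -0.007  0.084] turn units [0.001 0.004 0.   ] shift in target frame [ 0.052 -0.007  0.084]
```

View pics/c5.png

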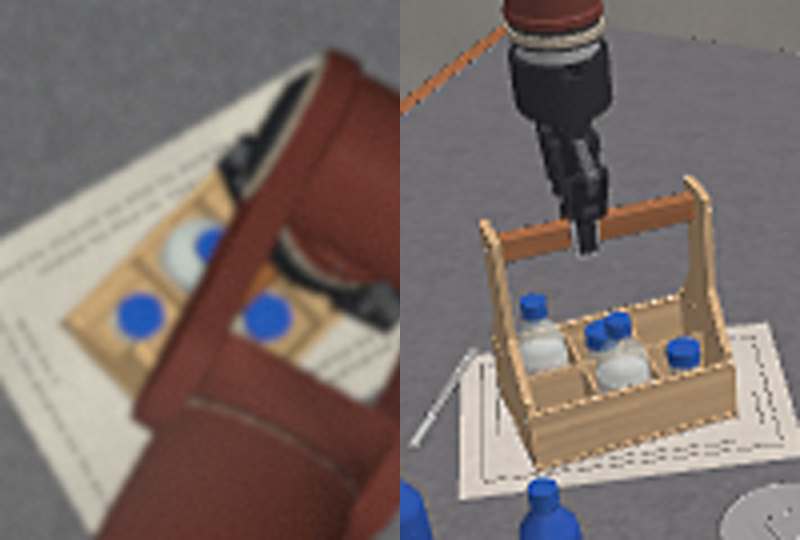

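The fingers straddle the rail near its middle, and the carrier has not moved. Lower slightly and close.

play_rows([
  [0.3, [0.04, 0, 0.08], [0, 0, 0]],
  [0.2, [0, 0, 0], [0, 0, 0]],
  [0.15, [0, 0, 0], [0, 0, 0]],
  [0, [0, 0, 0], [0, 0, 0]],
  [0, [0, 0, 0], [0, 0, 0]],
  [0, [0, 0, 0], [0, 0, 0]],
  [0, [0, 0, 0], [0, 0, 0]],
], force=80)

```text
t: 6.68
tool_pos: [0.5626, -0.2428, 0.1684]
tool_rot: [-1.257, -2.878, -0.0]
contact_force: [0.6, 1.9, -2.2]
opening: 0.0129
grip_force: 78.4
```

Firm grip. Lift straight up, slowly at first.

play_rows([
  [0, [0, 0, -0.05], [0, 0, 0]],
  [0, [0, 0, -0.1], [0, 0, 0]],
  [0, [0, 0, -0.15], [0, 0, 0]],
  [0, [0, 0, -0.15], [0, 0, 0]],
  [0, [0, 0, -0.15], [0, 0, 0]],
  [0, [0, 0, -0.1], [0, 0, 0]],
  [0, [0, 0, -0.05], [0, 0, 0]],
  [0, [0, 0, 0], [0, 0, 0]],
])

```text
t: 7.68
tool_pos: [0.5629, -0.243, 0.2065]
tool_rot: [1.257, 2.879, -0.0]
contact_force: [-0.6, -0.2, -7.9]
opening: 0.0126
grip_force: 77.9
```

Run:
```python
from h import *
o=ctrl.get_obs(); print({k:np.round(o[k],4) for k in('t','tool_pos','contact_force','wrist_torque','opening','grip_force')})
s=snap('scene','pics/scene3.png')
a=s['color'][80:230,135:275]; cv2.imwrite('pics/c6.png',cv2.resize(a,None,fx=4,fy=4,interpolation=cv2.INTER_CUBIC))
```

```text
{'t': np.float64(7.675), 'tool_pos': array([ 0.5629, -0.243 ,  0.2065]), 'contact_force': array([-0.5803, -0.1709, -7.8922]), 'wrist_torque': array([-0.0105,  0.0234, -0.0003]), 'opening': np.float64(0.0126), 'grip_force': np.float64(77.9365)}
```

View pics/c6.png

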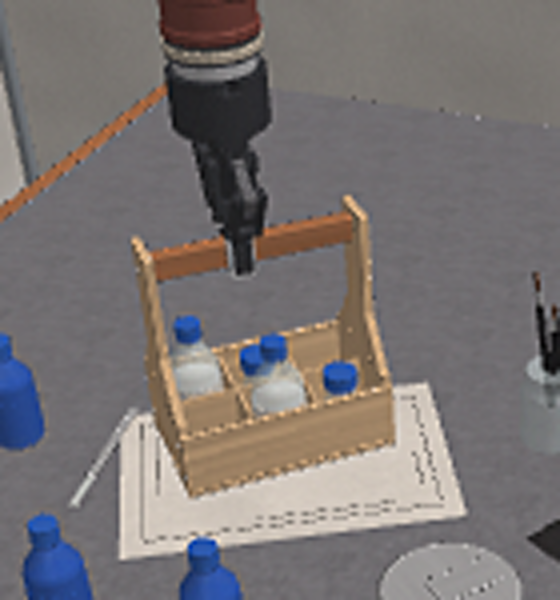

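The carrier hangs clear and level with all bottles standing, and the wrist moment is near zero. Raise it to about 10 cm.

play_rows([
  [0, [0, 0, -0.1], [0, 0, 0]],
  [0, [0, 0, -0.2], [0, 0, 0]],
  [0, [0, 0, -0.25], [0, 0, 0]],
  [0, [0, 0, -0.25], [0, 0, 0]],
  [0, [0, 0, -0.2], [0, 0, 0]],
  [0, [0, 0, -0.15], [0, 0, 0]],
  [0, [0, 0, -0.08], [0, 0, 0]],
  [0, [0, 0, 0], [0, 0, 0]],
])

```text
t: 8.72
tool_pos: [0.5629, -0.2431, 0.268]
tool_rot: [1.257, 2.879, -0.0]
contact_force: [-0.2, -0.4, -6.5]
opening: 0.0131
grip_force: 78.0
```

play_rows([
  [0, [0, 0, 0], [0, 0, 0]],
  [0, [0, 0, 0], [0, 0, 0]],
  [0, [0, 0, 0], [0, 0, 0]],
  [0, [0, 0, 0], [0, 0, 0]],
  [0, [0, 0, 0], [0, 0, 0]],
  [0, [0, 0, 0], [0, 0, 0]],
  [0, [0, 0, 0], [0, 0, 0]],
  [0, [0, 0, 0], [0, 0, 0]],
])

```text
t: 9.72
tool_pos: [0.5629, -0.243, 0.2678]
tool_rot: [1.257, 2.879, -0.0]
contact_force: [-0.0, 0.7, -6.2]
opening: 0.0127
grip_force: 78.0
```

Run:
```python
from h import *
o=ctrl.get_obs(); print({k:np.round(o[k],4) for k in('t','tool_pos','contact_force','wrist_torque','opening','grip_force')})
s=snap('scene','pics/scene4.png')
a=s['color'][60:230,125:325]; cv2.imwrite('pics/c7.png',cv2.resize(a,None,fx=3.5,fy=3.5,interpolation=cv2.INTER_CUBIC))
```

```text
{'t': np.float64(9.725), 'tool_pos': array([ 0.5629, -0.243 ,  0.2678]), 'contact_force': array([-0.0255,  0.6819, -6.1916]), 'wrist_torque': array([ 0.0081, -0.0288, -0.0769]), 'opening': np.float64(0.0127), 'grip_force': np.float64(78.0297)}
```

View pics/c7.png

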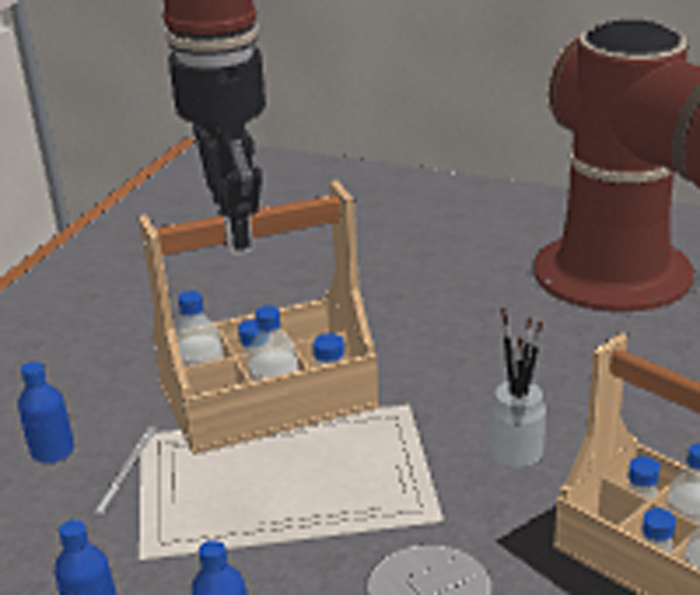

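Carrier held over the sheet, bottles standing. While it holds, a numeric level check: the front bottom corners are at about (195,450) and (377,405), the left board's top at (147,218), and the right board's top at (340,184).

play_rows([
  [0, [0, 0, 0], [0, 0, 0]],
  [0, [0, 0, 0], [0, 0, 0]],
  [0, [0, 0, 0], [0, 0, 0]],
  [0, [0, 0, 0], [0, 0, 0]],
  [0, [0, 0, 0], [0, 0, 0]],
  [0, [0, 0, 0], [0, 0, 0]],
  [0, [0, 0, 0], [0, 0, 0]],
  [0, [0, 0, 0], [0, 0, 0]],
])

```text
t: 10.78
tool_pos: [0.5629, -0.243, 0.2678]
tool_rot: [-1.257, -2.879, 0.0]
contact_force: [-0.8, 0.6, -5.9]
opening: 0.0128
grip_force: 78.0
```

play_rows([
  [0, [0, 0, 0], [0, 0, 0]],
  [0, [0, 0, 0], [0, 0, 0]],
  [0, [0, 0, 0], [0, 0, 0]],
  [0, [0, 0, 0], [0, 0, 0]],
  [0, [0, 0, 0], [0, 0, 0]],
  [0, [0, 0, 0], [0, 0, 0]],
  [0, [0, 0, 0], [0, 0, 0]],
  [0, [0, 0, 0], [0, 0, 0]],
])

```text
t: 11.78
tool_pos: [0.5629, -0.243, 0.2678]
tool_rot: [-1.257, -2.879, -0.0]
contact_force: [0.3, -0.0, -8.2]
opening: 0.0133
grip_force: 78.0
```

Run:
```python
from h import *
d=np.array([.6797,-.7335,0]); n=np.array([.7335,.6797,0]); z=np.array([0,0,1]); k=np.array([0,0,.188])
c=np.array([.5629,-.243,.0995])-.013*d
for t in(-.05,0,.05):
    R=Rn.from_rotvec(n*t).as_matrix()
    print(t,[((proj('pics/scene4.npz',c+k+.013*d+R@(q-k-.013*d))-[125,60]+.4)*3.5).round(0).tolist() for q in(.093*d+.062*n,-.093*d+.062*n,.093*d+.205*z,-.093*d+.205*z)])
```

```text
-0.05 [[184.0, 455.0], [371.0, 416.0], [145.0, 223.0], [348.0, 195.0]]
0 [[194.0, 456.0], [380.0, 409.0], [145.0, 227.0], [347.0, 190.0]]
0.05 [[205.0, 457.0], [389.0, 402.0], [145.0, 232.0], [345.0, 185.0]]
```

The carrier is level to within about 0.01 rad. Hold one more second and hand in.

play_rows([
  [0, [0, 0, 0], [0, 0, 0]],
  [0, [0, 0, 0], [0, 0, 0]],
  [0, [0, 0, 0], [0, 0, 0]],
  [0, [0, 0, 0], [0, 0, 0]],
  [0, [0, 0, 0], [0, 0, 0]],
  [0, [0, 0, 0], [0, 0, 0]],
  [0, [0, 0, 0], [0, 0, 0]],
  [0, [0, 0, 0], [0, 0, 0]],
])

```text
t: 12.78
tool_pos: [0.5629, -0.243, 0.2678]
tool_rot: [-1.257, -2.879, 0.0]
contact_force: [0.8, 0.3, -6.6]
opening: 0.0126
grip_force: 78.0
```

```bash
python3 -c "
from station import ctrl
print(ctrl.finish_job())"
```

```text
the job is handed in; nothing more can be done
None
```

I lifted the carrier straight up off the drawing by its rail and held it there level and still, underside about 10 cm up, for about 4 s with all four bottles standing; the job is handed in with the arm still holding it.

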